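Hang the hooked label plate on the stock rail

ROBOT

A 6-joint arm with a two-finger parallel gripper is mounted at the origin on the work surface. World frame = base frame: x ahead of the robot, y to its left, z up, the work surface at z = 0. Lengths are in m, angles in rad, forces in N, time in s.
With the tool pointing down it reaches from about 0.4 to 0.825 m from the base axis. Payload 7 kg.
Tool frame: the origin (TCP) lies at the very end of the fingers, on their centre line; the grasp point (between the pads) lies 19 mm behind it; z points along the fingers, y is the line along which they close (so a half turn about z gives the same grasp; the last joint's range is limited). The gripper opens to 88 mm and grips with 3 to 60 N. Pads are 19 mm wide; open, the fingers measure 130 mm over their backs; the gripper's body (78 mm by 193 mm) begins 47 mm behind the grasp point.
Start: joints at [-0.967, 0.359, 0.012, 0, -1.224, -0.288], TCP at [0.21, -0.642, 0.227] pointing down, gripper open.
Joint ranges: [-3.07, 3.07], [-1.43, 2.12], [-1.02, 1.25], [-3.03, 1.67], [-3.05, -0], [-3.03, 3.03]. Speed limits (rad/s): [2.39, 2.39, 3.01, 3.14, 3.14, 3.14].

INTERFACE

Orientations are given as [roll, pitch, yaw] about the fixed x, y, z axes, in that order (R = Rz(yaw) Ry(pitch) Rx(roll)).
In Python, from station import * gives the robot as it stands.
- The arm moves only by the tool servo_tool, never from a script. Its argument "moves" is a list of rows, each an object of numbers: "jaw": the opening, from 0 (shut) to 1 (fully open); "dx", "dy", "dz": the shift along the world's x, y, z in m; "roll": the turn about the world's z in degrees. A call has exactly 10 rows; each row shifts and turns the commanded pose from where the row before left it; what a row does not reach is not made up. A row lasts 1/8 s, in which the tool goes at most 62.5 mm and 10.7 degrees, less where a joint would pass 70% of its speed; a pose out of reach is approached as far as the arm can. A call with a gripper value outside its range is refused whole. The fingers move at their own pace and stop on an object; "newtons" is the grip in N (left out, the last holds). Time passes only in rows, so rows that do not move let the fingers close, or fill a call up. It gives the time, the measured TCP pose, the force, the opening and the grip force at its end, in the units of the state.
- get_state(): the state, without advancing time (a new reading comes with each control period).
- grab_frame(name): name is "side" or "top" or "wrist"; returns (picture, depth): 400x640x3 uint8, red, green, blue; 400x640 float32, m along the optical axis (not along the pixel's ray), 0 where there is no reading.
- calibration(name): a dict with "intrinsics" (3x3 intrinsics, pixels), "k1" (the pictures are not rectified: a ray, as slopes to the right and down, at radius r is drawn at 1 + k1 r^2 times it, then the intrinsics apply), "R" (3x3) and "t" (3): a world point X has camera coordinates R X + t. Camera axes: x right, y down, z forward; pixel columns grow to the right and rows downward; lengths in m; the calibration is good to about 2 mm. A picture is of the moment at which its call begins: read the wrist's pose just before it. calibration takes no time and is no camera call; for the wrist camera it gives the pose at the moment of the call.
- job_done(): hands the job in; it is judged then, once.
The state is a dict: "t": time; "q": joint angles; "qd": joint speeds; "joint_efforts": joint torques, N m; "eef_pos": TCP position; "ee_rot": TCP orientation; "force": force on the tool from outside, world axes, zero at the start; "moment": the same for the moment, N m; "width": finger opening in m; "gripper_force": force on a finger pad.
Only numpy, scipy, OpenCV 4.12 (cv2) and the standard library are available. Lean on these libraries where they do the work, as an engineer would, in place of code of your own. Each camera call takes 0.05 s, during which the arm holds its last target. There are 200 camera calls.

TASK

Pick the hooked label plate off the small carton and hang it over the horizontal bar of the black rail, in front of the clear box that holds the bottles, with the plate on the robot's side of the bar. Bring it to the bar on a clear slope with the hook end up (20 degrees or more), and let the hook rest on the bar while you still hold it before letting go, so that it then swings down and hangs at rest. Be gentle with the rail and leave the two clear boxes and the loose jar where they are.

Things in the scene. Friction and masses are not known exactly. Their poses are not given: they have to be found in the camera images.
- plate: White plastic label plate, 140 (x) x 56 (y) x 6 (z) mm, about 90 g, with a hook under one short end. It starts flat on the carton, underside 60 mm up, hook end away from the robot, hanging down past the carton. Origin: centre of the flat 6 mm plate; x points to the hook end, z out of the card face (up at the start). Centre of mass at x 11, z -4. Its long sides overhang the carton by 7 mm.
- seat (a point): Middle of the inside of the hook's end wall, at (67, 0, -15) mm in the plate's frame, same axes; the bar lies against it when hung. The end wall (x 67 to 72, as wide as the plate) reaches down to z -32. Between plate underside (z -3) and lip (z -27) is a channel 24 mm wide, 25 mm deep, open towards -x.
- lip (a point): Free end of the hook's lip, at (42, 0, -29.5) mm in the plate's frame, same axes. The lip is 5 mm thick (z -27 to -32) and runs from the end wall back under the plate to x 42.
- rack: Fixed rail: two slotted black uprights 270 mm tall, 480 mm apart, joined by a round steel bar, 16 mm diameter. Origin: on the table straight below the bar's middle; y along the bar, x away from the robot. The bar's centre is 200 to 250 mm up, different each time and not in the readings: find it by touch or sight. A hung plate leans on a 20 mm high strip, front face at x 2, 95 mm below the bar.
- carton: Small upright cardboard carton 90 (x) x 42 (y) x 60 mm (z), 0.6 kg, on which the plate lies at the start. Origin: centre of its underside. The plate's centre is about 15 mm further along its x.
- bottle_box: Clear open plastic box 110 (x) x 130 (y) x 60 mm (z) with six brown bottles with white caps, 84 mm tall over all; stands beyond the bar, left or right. Origin: centre of its underside, about 120 mm beyond the bar; y runs along the bar. The plate goes in front of this box.
- packet_box: The same clear box, but with five flat packets standing in it, 47 mm tall; stands beyond the bar beside the other box. Origin: centre of its underside.
- jar: Brown jar with white lid, diameter 56 mm, 85 mm tall, standing about 150 mm to the left of the carton. Origin: centre of its underside.
Mind the look-alikes: they are no part of the job. There is more than one size of the plate; the one meant has the size given above.

How it is judged:
On the way, in this order (a step that is already met when the one before it is completed fails the run):
1. the plate is lifted clear of the carton in the fingers (contact force between the fingers and plate above 1 N and contact force between plate and carton below 0.01 N and height (world z) of plate above 0.085 m), for 0.1 s.
2. still held, hook end up and sloping at least 20 degrees, the plate rests on the bar with its hook over it (contact force between the fingers and plate above 0.5 N and contact force between plate and rack above 0.2 N and angle between plate's own x axis and vertical below 1.22 rad and height (world z) of plate above 0.11 m and x of seat in the frame of rack between -0.018 and 0.018 m), for 0.1 s.
At the end, for the whole second after the job is handed in: The plate hangs by its hook on the bar, let go and at rest: hook end up, within 23 degrees of upright, hook over the bar with the lip beyond it and the plate on the robot's side, its middle within 50 mm, along the bar, of the middle of the box of bottles (angle between plate's own x axis and vertical below 0.4 rad and contact force between plate and rack above 0.2 N and contact force between plate and the fingers below 0.01 N and height (world z) of plate above 0.11 m and x of seat in the frame of rack between -0.018 and 0.018 m and x of lip in the frame of rack above 0.004 m and y of plate in the frame of bottle_box between -0.05 and 0.05 m and linear speed of plate below 0.03 m/s and angular speed of plate below 0.4 rad/s); the robot touches nothing.
It fails at once if the rail is pushed with more than 40 N (contact force between rack and anything else above 40 N).
It fails at once if the box of bottles is moved by more than 20 mm (distance of bottle_box from where it was at the start of the episode above 0.02 m).
It fails at once if the box of packets is moved by more than 20 mm (distance of packet_box from where it was at the start of the episode above 0.02 m).
It fails at once if the jar is moved by more than 20 mm (distance of jar from where it was at the start of the episode above 0.02 m).
It also fails if it takes over 54 s, if anything falls off the work surface, if the arm or the gripper's body presses on something with over 40 N, if the wrist force passes 120 N, or if a joint passes its speed limit or range.

## Working session

There is one attempt and no reset: what is moved stays moved. The work goes in short steps, Python scripts to look and compute and a tool call to move; the robot and the scene stay as the last step left them, time stands still between calls to the robot, and variables do not carry over. Pictures are saved under pics/ and viewed, at most 10 in all, crops included, and the job is handed in when it is done.

Besides the shell and the picture viewer there is one more tool, called after "Emit:" in YAML: its name, and indented under it one key for each argument. servo_tool: Moves the arm, as the interface text tells. Its arguments: {"type":"object","properties":{"moves":{"type":"array","items":{"type":"object","properties":{"jaw":{"type":"number"},"dx":{"type":"number"},"dy":{"type":"number"},"dz":{"type":"number"},"roll":{"type":"number"}}}},"newtons":{"type":"number"}},"required":["moves"]}

```bash
mkdir -p pics; cat > h.py <<'E'
from station import *
import numpy as np, cv2
def save(n):
    c=calibration(n); p,d=grab_frame(n); cv2.imwrite(f'pics/{n}_{get_state()["t"]:.2f}.png',p[:,:,::-1])
    np.savez(f'{n}.npz',p=p,d=d,**{k:np.array(v) for k,v in c.items()}); return p,d,c
def load(n): return np.load(f'{n}.npz')
def rays(c,uv):
    K=np.array(c['intrinsics']); k=float(c['k1'])
    return cv2.undistortPoints(np.array(uv,float).reshape(-1,1,2),K,np.array([k,0,0,0.])).reshape(-1,2)
def onplane(c,uv,z):
    s=rays(c,uv); R=np.array(c['R']); t=np.array(c['t']); o=-R.T@t
    d=np.c_[s,np.ones(len(s))]@R
    return o+d*((z-o[2])/d[:,2])[:,None]
def bydepth(c,uv,dep):
    s=rays(c,uv); dep=np.asarray(dep,float)
    return (np.c_[s,np.ones(len(s))]*dep[:,None]-np.array(c['t']))@np.array(c['R'])
E
python3 - <<'E'
from h import *
for n in('top','side','wrist'):
    p,d,c=save(n); print(n,-np.array(c['R']).T@np.array(c['t']),(d>0).mean(),c['k1'])
print(get_state()['t'])
E
ls pics
```

```text
top [0.35302937 0.1199172  1.19499056] 0.9960703125 -0.024362099055093282
side [ 0.51473987 -0.53388362  0.59598142] 0.99599609375 -0.1180211542584981
wrist [ 0.14686711 -0.66238094  0.38410737] 0.95865625 -0.03988069838392338
0.15
side_0.10.png
top_0.05.png
wrist_0.15.png
```

View pics/top_0.05.png

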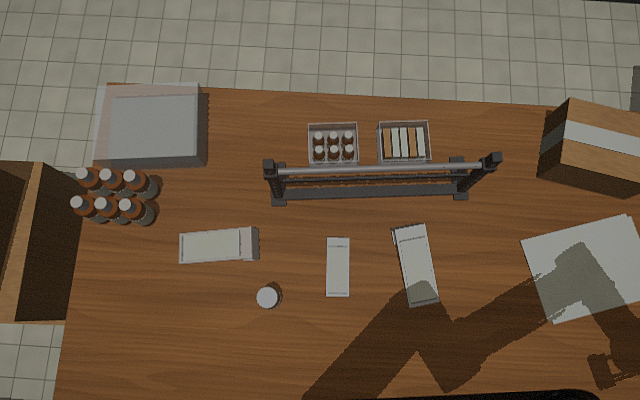

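View pics/side_0.10.png

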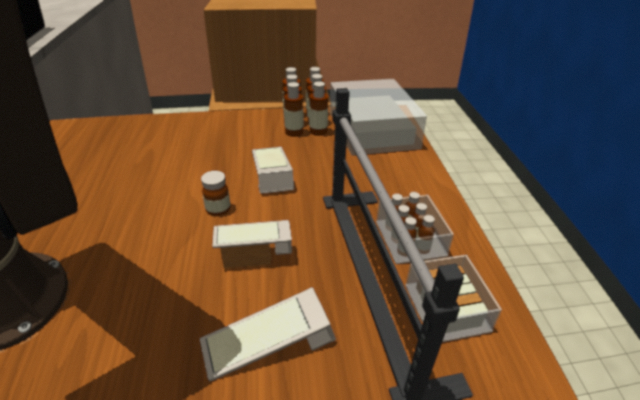

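Top view: three candidate plates, at (215,245) on a white box, (338,267) on a small carton with the jar at (267,298) to its left, and (416,265), a larger one; bar from (280,170) to (485,165), bottle box at (332,143), packet box at (403,142). Side view: middle plate at (252,235) with hook at its right end, the larger one in front at (265,335). I now measure them.

```bash
python3 - <<'E'
from h import *
c=load('top'); p=c['p'];d=c['d']
v,u=np.mgrid[0:400,0:640]
W=bydepth(c,np.c_[u.ravel(),v.ravel()],d.ravel()).reshape(400,640,3)
hsv=cv2.cvtColor(p,cv2.COLOR_RGB2HSV)
m=((hsv[...,1]<70)&(W[...,2]>.03)&(W[...,2]<.3)&(v>215)&(v<320)&(u<460)).astype(np.uint8)
n,l,s,ce=cv2.connectedComponentsWithStats(m)
for i in range(1,n):
    if s[i,4]<100: continue
    z=W[l==i][:,2]; h=np.median(z)
    sel=(l==i)&(abs(W[...,2]-h)<.012)
    pts=np.c_[u[sel],v[sel]]; q=onplane(c,pts,h)[:,:2].astype(np.float32)
    (cx,cy),(a,b),an=cv2.minAreaRect(q)
    bp=cv2.boxPoints(((cx,cy),(a,b),an)); e=max((bp[1]-bp[0],bp[2]-bp[1]),key=np.linalg.norm)
    print(ce[i].round(),'h',h.round(4),'c',round(cx,4),round(cy,4),'size',round(a,4),round(b,4),'yaw',np.degrees(np.arctan2(e[1],e[0])).round(1))
# bar: highest pts between the uprights
for c0 in range(290,480,20):
    col=W[150:190,c0]; pc=p[150:190,c0].astype(int); k=col[:,2]>.17
    print(c0, (150+np.where(k)[0]).tolist(), col[k].mean(0).round(4) if k.any() else None, col[k][:,2].max().round(4) if k.any() else None)
for nm,(a,b) in dict(bot=(300,365),pack=(370,440)).items():
    r=W[110:165,a:b].reshape(-1,3); k=(r[:,2]>.035)&(r[:,2]<.1); r=r[k]; print(nm,r.min(0).round(3),r.max(0).round(3),np.median(r,0).round(3))
cv2.imwrite('pics/crop.png',cv2.resize(p[215:315,240:460,::-1],None,fx=3.5,fy=3.5,interpolation=cv2.INTER_CUBIC))
E
```

```text
[413. 249.] h 0.0442 c 0.5154 -0.1086 size 0.1256 0.0844 yaw 12.5
[232. 244.] h 0.0451 c 0.506 0.3429 size 0.0807 0.1187 yaw -85.0
[337. 267.] h 0.0665 c 0.4622 0.0774 size 0.1393 0.0557 yaw 2.4
[267. 297.] h 0.0854 c 0.3808 0.24 size 0.0483 0.0484 yaw -14.6
290 [168, 169, 170, 171, 172, 173, 174] [0.6492 0.1966 0.2178] 0.219
310 [167, 168, 169, 170, 171, 172, 173, 174, 181] [0.6199 0.1494 0.3253] 1.195
330 [167, 168, 169, 170, 171, 172, 173] [0.6565 0.1094 0.2179] 0.2209
350 [166, 167, 168, 169, 170, 171, 172] [0.6613 0.0658 0.2182] 0.2216
370 [166, 167, 168, 169, 170, 171, 172] [0.6643 0.022  0.2167] 0.2181
390 [161, 165, 166, 167, 168, 169, 170, 171] [ 0.6293 -0.004   0.34  ] 1.195
410 [164, 165, 166, 167, 168, 169, 170] [ 0.6737 -0.0656  0.2176] 0.2199
430 [164, 165, 166, 167, 168, 169, 170] [ 0.6762 -0.1094  0.2179] 0.2212
450 [163, 164, 165, 166, 167, 168, 169] [ 0.6813 -0.1536  0.2174] 0.2201
470 [162, 163, 164, 165, 166, 167, 168] [ 0.6862 -0.1979  0.2173] 0.2226
bot [0.72  0.036 0.035] [0.841 0.174 0.09 ] [0.775 0.102 0.06 ]
pack [ 0.735 -0.149  0.035] [ 0.857 -0.01   0.067] [ 0.796 -0.082  0.048]
```

View pics/crop.png

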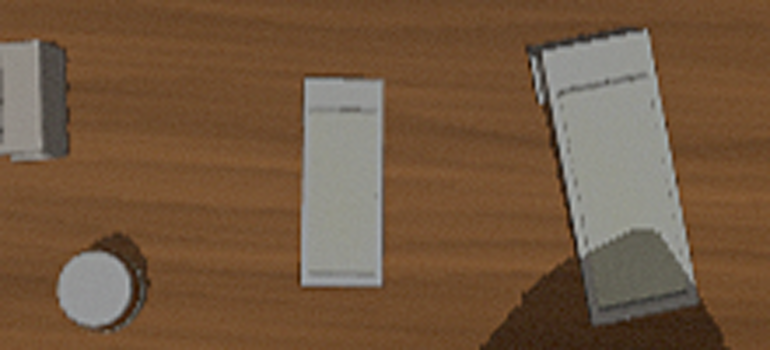

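Candidates: (215,245), wrong size and turned sideways; (416,265), a larger plate; (338,267), 139×56 mm with its top at 66 mm and the jar 150 mm to its left. The crop confirms it: a clean plate at crop (343,182) with the hook end up, at the far side. I choose (338,267).

Plate centre is (0.462, 0.077), yaw 2.4°. Bar centre z is about 0.212, x about 0.661 at y 0.093, rack yaw about 5.4°.

```bash
python3 -c "
from h import *
s=get_state();print(np.degrees(s['ee_rot']),s['eef_pos'],s['width'],s['force'])"
```

```text
[ 1.79927490e+02 -7.70666285e-03 -1.61912342e+02] [ 0.20950051 -0.64129749  0.22584217] 0.0875476600825246 [-0.38428684  0.80431276 -0.32771123]
```

Emit:
servo_tool:
  moves:
    - {"dx": 0.03,"dy": 0.03,"jaw": 1}
    - {"dx": 0.03,"dy": 0.04}
    - {"dx": 0.03,"dy": 0.04}
    - {"dx": 0.03,"dy": 0.04}
    - {"dx": 0.03,"dy": 0.04}
    - {"dx": 0.02,"dy": 0.04}
    - {"dx": 0.02,"dy": 0.04}
    - {"dx": 0.02,"dy": 0.04}
    - {"dx": 0.02,"dy": 0.04}
    - {"dx": 0.02,"dy": 0.04}
  newtons: 6

```text
$.moves[0]: bad value
```

Emit:
servo_tool:
  moves:
    - {"dx": 0.03,"dy": 0.03,"dz": 0,"roll": -2,"jaw": 1.0}
    - {"dx": 0.03,"dy": 0.04,"dz": 0,"roll": -2,"jaw": 1.0}
    - {"dx": 0.03,"dy": 0.04,"dz": 0,"roll": -2,"jaw": 1.0}
    - {"dx": 0.03,"dy": 0.04,"dz": 0,"roll": -2,"jaw": 1.0}
    - {"dx": 0.03,"dy": 0.04,"dz": 0,"roll": -2,"jaw": 1.0}
    - {"dx": 0.02,"dy": 0.04,"dz": 0,"roll": -2,"jaw": 1.0}
    - {"dx": 0.02,"dy": 0.04,"dz": 0,"roll": -2,"jaw": 1.0}
    - {"dx": 0.02,"dy": 0.04,"dz": 0,"roll": -1.6,"jaw": 1.0}
    - {"dx": 0.02,"dy": 0.04,"dz": 0,"roll": 0,"jaw": 1.0}
    - {"dx": 0.02,"dy": 0.04,"dz": 0,"roll": 0,"jaw": 1.0}
  newtons: 6

```text
t: 1.4
eef_pos: [0.46, -0.2502, 0.2265]
ee_rot: [3.142, 0.0, -3.098]
force: [0.7, -0.4, 0.2]
width: 0.0876
gripper_force: 0.0
```

Emit:
servo_tool:
  moves:
    - {"dx": 0.001,"dy": 0.04,"dz": 0,"roll": 0,"jaw": 1.0}
    - {"dx": 0.001,"dy": 0.04,"dz": 0,"roll": 0,"jaw": 1.0}
    - {"dx": 0.001,"dy": 0.04,"dz": 0,"roll": 0,"jaw": 1.0}
    - {"dx": 0.001,"dy": 0.04,"dz": 0,"roll": 0,"jaw": 1.0}
    - {"dx": 0.001,"dy": 0.04,"dz": 0,"roll": 0,"jaw": 1.0}
    - {"dx": 0.001,"dy": 0.04,"dz": 0,"roll": 0,"jaw": 1.0}
    - {"dx": 0.001,"dy": 0.04,"dz": -0.02,"roll": 0,"jaw": 1.0}
    - {"dx": 0,"dy": 0.03,"dz": -0.03,"roll": 0,"jaw": 1.0}
    - {"dx": 0,"dy": 0.018,"dz": -0.03,"roll": 0,"jaw": 1.0}
    - {"dx": 0,"dy": 0,"dz": -0.02,"roll": 0,"jaw": 1.0}
  newtons: 6

```text
t: 2.65
eef_pos: [0.466, 0.0773, 0.1252]
ee_rot: [-3.141, -0.001, -3.096]
force: [0.1, -0.1, 1.1]
width: 0.0873
gripper_force: 0.0
```

```bash
python3 -c "
from h import *
p,d,c=save('wrist')
# expected plate corners, top at z .066
from math import *
y=radians(2.4);K=np.array(c['intrinsics'])
for a,b in((70,28),(70,-28),(-70,28),(-70,-28)):
    X=np.array([.462+(a*cos(y)-b*sin(y))/1e3,.0774+(a*sin(y)+b*cos(y))/1e3,.066])
    q=np.array(c['R'])@X+np.array(c['t']);print((K@(q/q[2]))[:2].round())
"; mv pics/wrist_2*.png pics/w2.png
```

```text
[358. 294.]
[287. 294.]
[365. 109.]
[282. 108.]
```

View pics/w2.png

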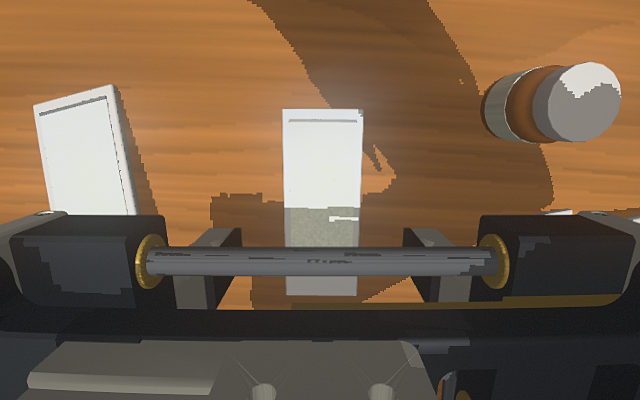

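The wrist view shows the plate between the open fingers. Its near edge runs from (282,109) to (363,109) and its far edge ends at (357,295), matching the predicted corners within about 2 px. Lowering and gripping.

Emit:
servo_tool:
  moves:
    - {"dx": 0,"dy": 0,"dz": -0.02,"roll": 0,"jaw": 1.0}
    - {"dx": 0,"dy": 0,"dz": -0.02,"roll": 0,"jaw": 1.0}
    - {"dx": 0,"dy": 0,"dz": -0.02,"roll": 0,"jaw": 1.0}
    - {"dx": 0,"dy": 0,"dz": -0.017,"roll": 0,"jaw": 1.0}
    - {"dx": 0,"dy": 0,"dz": 0,"roll": 0,"jaw": 0.6}
    - {"dx": 0,"dy": 0,"dz": 0,"roll": 0,"jaw": 0.5}
    - {"dx": 0,"dy": 0,"dz": 0,"roll": 0,"jaw": 0.5}
    - {"dx": 0,"dy": 0,"dz": 0,"roll": 0,"jaw": 0.5}
    - {"dx": 0,"dy": 0,"dz": 0,"roll": 0,"jaw": 0.5}
    - {"dx": 0,"dy": 0,"dz": 0,"roll": 0,"jaw": 0.5}
  newtons: 8

```text
t: 3.95
eef_pos: [0.467, 0.0766, 0.0502]
ee_rot: [3.141, 0.001, -3.098]
force: [-1.4, -0.5, 6.3]
width: 0.0556
gripper_force: 8.0
```

Emit:
servo_tool:
  moves:
    - {"dx": 0,"dy": 0,"dz": 0,"roll": 0,"jaw": 0.5}
    - {"dx": 0,"dy": 0,"dz": 0.005,"roll": 0,"jaw": 0.5}
    - {"dx": 0,"dy": 0,"dz": 0.01,"roll": 0,"jaw": 0.5}
    - {"dx": 0,"dy": 0,"dz": 0.01,"roll": 0,"jaw": 0.5}
    - {"dx": 0,"dy": 0,"dz": 0.01,"roll": 0,"jaw": 0.5}
    - {"dx": 0,"dy": 0,"dz": 0.01,"roll": 0,"jaw": 0.5}
    - {"dx": 0,"dy": 0,"dz": 0.01,"roll": 0,"jaw": 0.5}
    - {"dx": 0,"dy": 0,"dz": 0.01,"roll": 0,"jaw": 0.5}
    - {"dx": 0,"dy": 0,"dz": 0,"roll": 0,"jaw": 0.5}
    - {"dx": 0,"dy": 0,"dz": 0,"roll": 0,"jaw": 0.5}
  newtons: 8

```text
t: 5.2
eef_pos: [0.4664, 0.0763, 0.1144]
ee_rot: [-3.142, -0.0, -3.098]
force: [-0.0, -0.8, -1.5]
width: 0.0561
gripper_force: 8.0
```

```bash
python3 -c "
from h import *
p,d,c=save('side')
cv2.imwrite('pics/s1.png',cv2.resize(p[100:350,120:480,::-1],None,fx=2,fy=2))"
```

```text
(no output)
```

View pics/s1.png

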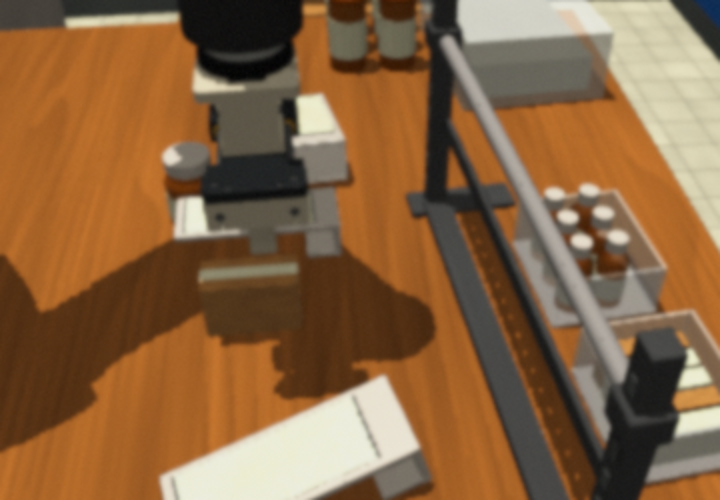

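The plate is held level, crop (255,220), clear of the carton at (250,295), with the hook at (322,235) on the bar side. Now I raise it over the bar.

Emit:
servo_tool:
  moves:
    - {"dx": 0,"dy": 0,"dz": 0.02,"roll": 0.5,"jaw": 0.5}
    - {"dx": 0,"dy": 0,"dz": 0.035,"roll": 0.5,"jaw": 0.5}
    - {"dx": 0,"dy": 0,"dz": 0.035,"roll": 0.5,"jaw": 0.5}
    - {"dx": 0.01,"dy": 0,"dz": 0.033,"roll": 0.5,"jaw": 0.5}
    - {"dx": 0.025,"dy": 0.001,"dz": 0.015,"roll": 0.5,"jaw": 0.5}
    - {"dx": 0.03,"dy": 0.001,"dz": 0,"roll": 0.5,"jaw": 0.5}
    - {"dx": 0.03,"dy": 0.001,"dz": 0,"roll": 0,"jaw": 0.5}
    - {"dx": 0.03,"dy": 0.001,"dz": 0,"roll": 0,"jaw": 0.5}
    - {"dx": 0.015,"dy": 0,"dz": 0,"roll": 0,"jaw": 0.5}
    - {"dx": 0,"dy": 0,"dz": 0,"roll": 0,"jaw": 0.5}
  newtons: 8

```text
t: 6.5
eef_pos: [0.6068, 0.0803, 0.2513]
ee_rot: [-3.141, -0.002, -3.046]
force: [-1.4, -0.4, -1.6]
width: 0.0554
gripper_force: 8.0
```

Emit:
servo_tool:
  moves:
    - {"dx": 0,"dy": 0,"dz": -0.003,"roll": 0,"jaw": 0.5}
    - {"dx": 0,"dy": 0,"dz": -0.003,"roll": 0,"jaw": 0.5}
    - {"dx": 0,"dy": 0,"dz": -0.002,"roll": 0,"jaw": 0.5}
    - {"dx": 0,"dy": 0,"dz": -0.002,"roll": 0,"jaw": 0.5}
    - {"dx": 0,"dy": 0,"dz": -0.002,"roll": 0,"jaw": 0.5}
    - {"dx": 0,"dy": 0,"dz": -0.002,"roll": 0,"jaw": 0.5}
    - {"dx": 0,"dy": 0,"dz": -0.002,"roll": 0,"jaw": 0.5}
    - {"dx": 0,"dy": 0,"dz": -0.002,"roll": 0,"jaw": 0.5}
    - {"dx": 0,"dy": 0,"dz": -0.002,"roll": 0,"jaw": 0.5}
    - {"dx": 0,"dy": 0,"dz": 0,"roll": 0,"jaw": 0.5}
  newtons: 5

```text
t: 7.75
eef_pos: [0.6065, 0.0803, 0.2324]
ee_rot: [-3.142, -0.0, -3.046]
force: [-1.4, -0.9, -0.7]
width: 0.0559
gripper_force: 5.0
```

Emit:
servo_tool:
  moves:
    - {"dx": 0,"dy": 0,"dz": -0.002,"roll": 0,"jaw": 0.5}
    - {"dx": 0,"dy": 0,"dz": -0.002,"roll": 0,"jaw": 0.5}
    - {"dx": 0,"dy": 0,"dz": -0.002,"roll": 0,"jaw": 0.5}
    - {"dx": 0,"dy": 0,"dz": -0.002,"roll": 0,"jaw": 0.5}
    - {"dx": 0,"dy": 0,"dz": -0.002,"roll": 0,"jaw": 0.5}
    - {"dx": 0,"dy": 0,"dz": -0.002,"roll": 0,"jaw": 0.5}
    - {"dx": 0,"dy": 0,"dz": -0.002,"roll": 0,"jaw": 0.5}
    - {"dx": 0,"dy": 0,"dz": -0.002,"roll": 0,"jaw": 0.5}
    - {"dx": 0,"dy": 0,"dz": -0.002,"roll": 0,"jaw": 0.5}
    - {"dx": 0,"dy": 0,"dz": 0,"roll": 0,"jaw": 0.5}
  newtons: 5

```text
t: 9.0
eef_pos: [0.6066, 0.0804, 0.2143]
ee_rot: [-3.142, -0.0, -3.046]
force: [-1.0, -0.7, 0.6]
width: 0.0564
gripper_force: 5.0
```

```bash
python3 -c "
from h import *
p,d,c=save('side')
cv2.imwrite('pics/s2.png',cv2.resize(p[60:310,220:520,::-1],None,fx=2.4,fy=2.4))"
```

```text
(no output)
```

View pics/s2.png

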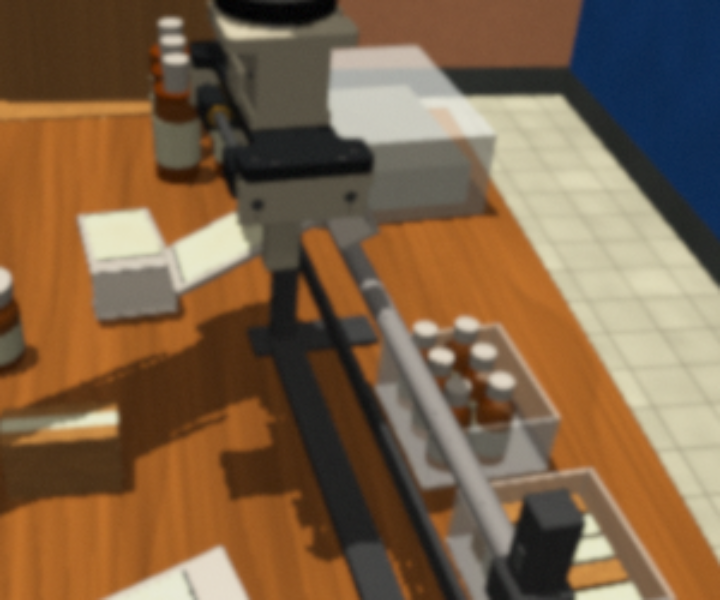

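The plate now slopes: its tail is down at crop (175,270) and the hook lies on the bar at (350,235), about 27° by geometry. I press 13 mm further to reach about 40°, then lift.

Emit:
servo_tool:
  moves:
    - {"dx": 0,"dy": 0,"dz": -0.002,"roll": 0,"jaw": 0.5}
    - {"dx": 0,"dy": 0,"dz": -0.002,"roll": 0,"jaw": 0.5}
    - {"dx": 0,"dy": 0,"dz": -0.002,"roll": 0,"jaw": 0.5}
    - {"dx": 0,"dy": 0,"dz": -0.002,"roll": 0,"jaw": 0.5}
    - {"dx": 0,"dy": 0,"dz": -0.002,"roll": 0,"jaw": 0.5}
    - {"dx": 0,"dy": 0,"dz": -0.002,"roll": 0,"jaw": 0.5}
    - {"dx": 0,"dy": 0,"dz": -0.002,"roll": 0,"jaw": 0.5}
    - {"dx": 0,"dy": 0,"dz": -0.002,"roll": 0,"jaw": 0.5}
    - {"dx": 0,"dy": 0,"dz": 0,"roll": 0,"jaw": 0.5}
    - {"dx": 0,"dy": 0,"dz": 0,"roll": 0,"jaw": 0.5}
  newtons: 5

```text
t: 10.3
eef_pos: [0.6067, 0.0804, 0.1985]
ee_rot: [-3.142, 0.0, -3.046]
force: [0.3, -0.0, -0.5]
width: 0.0557
gripper_force: 5.0
```

Emit:
servo_tool:
  moves:
    - {"dx": 0,"dy": 0,"dz": 0.005,"roll": 0,"jaw": 0.5}
    - {"dx": 0,"dy": 0,"dz": 0.01,"roll": 0,"jaw": 0.5}
    - {"dx": 0,"dy": 0,"dz": 0.015,"roll": 0,"jaw": 0.5}
    - {"dx": 0,"dy": 0,"dz": 0.015,"roll": 0,"jaw": 0.5}
    - {"dx": 0,"dy": 0,"dz": 0.01,"roll": 0,"jaw": 0.5}
    - {"dx": 0,"dy": 0,"dz": 0.005,"roll": 0,"jaw": 0.5}
    - {"dx": 0,"dy": 0,"dz": 0,"roll": 0,"jaw": 0.5}
    - {"dx": 0,"dy": 0,"dz": 0,"roll": 0,"jaw": 0.5}
    - {"dx": 0,"dy": 0,"dz": 0,"roll": 0,"jaw": 0.5}
    - {"dx": 0,"dy": 0,"dz": 0,"roll": 0,"jaw": 0.5}
  newtons: 8

```text
t: 11.55
eef_pos: [0.6065, 0.0804, 0.2582]
ee_rot: [-3.141, -0.001, -3.046]
force: [0.3, -0.2, -1.0]
width: 0.0559
gripper_force: 8.0
```

```bash
python3 -c "
from h import *
p,d,c=save('side')
s=get_state();print(s['eef_pos'])
v,u=np.mgrid[0:400,0:640]
W=bydepth(c,np.c_[u.ravel(),v.ravel()],d.ravel()).reshape(400,640,3)
hsv=cv2.cvtColor(p,cv2.COLOR_RGB2HSV)
n=np.array([np.cos(.094),np.sin(.094)]); T=np.array(s['eef_pos'])
X=(W[...,:2]-T[:2])@n; Y=(W[...,:2]-T[:2])@[-n[1],n[0]]; Z=W[...,2]-T[2]-.013
m=(X<-.015)&(X>-.09)&(abs(Y)<.032)&(Z<.03)&(Z>-.1)
print(m.sum())
q=np.polyfit(X[m],Z[m],1);print('slope',np.degrees(np.arctan(q[0])),'Z0',q[1],np.std(Z[m]-np.polyval(q,X[m])),X[m].min())
m2=(X>.02)&(X<.09)&(abs(Y)<.032)&(abs(Z)<.12)
print(m2.sum()); vv,uu=np.where(m2); print(np.c_[uu,vv,X[m2].round(3)*1e3,Y[m2].round(3)*1e3,Z[m2].round(3)*1e3][::max(1,m2.sum()//25)].astype(int))
cv2.imwrite('pics/s3.png',cv2.resize(p[40:290,220:520,::-1],None,fx=2.4,fy=2.4))"
```

```text
[0.60655073 0.08036297 0.2582993 ]
719
slope 44.36716315125505 Z0 0.00678104748168785 0.001865343966013575 -0.05901221722368426
326
[[376 115  64 -20  28]
 [376 120  61 -28  24]
 [374 122  58 -29  21]
 [369 123  53 -22  17]
 [365 124  48 -17  12]
 [363 125  46 -14  10]
 [363 126  46 -14   8]
 [365 127  47 -21  10]
 [368 128  50 -27  10]
 [366 130  48 -25   6]
 [357 146  52  29 -53]
 [355 148  49  28 -57]
 [359 149  53  18 -53]
 [363 150  59  15 -54]
 [356 152  47  15 -57]
 [359 153  49   5 -54]
 [362 154  53   1 -53]
 [365 155  57  -4 -53]
 [358 157  47   2 -59]
 [361 158  50  -7 -56]
 [364 159  52 -15 -53]
 [367 160  56 -21 -52]
 [360 162  47 -12 -60]
 [363 163  49 -22 -56]
 [366 164  51 -31 -53]
 [363 169  47 -31 -62]]
```

View pics/s3.png

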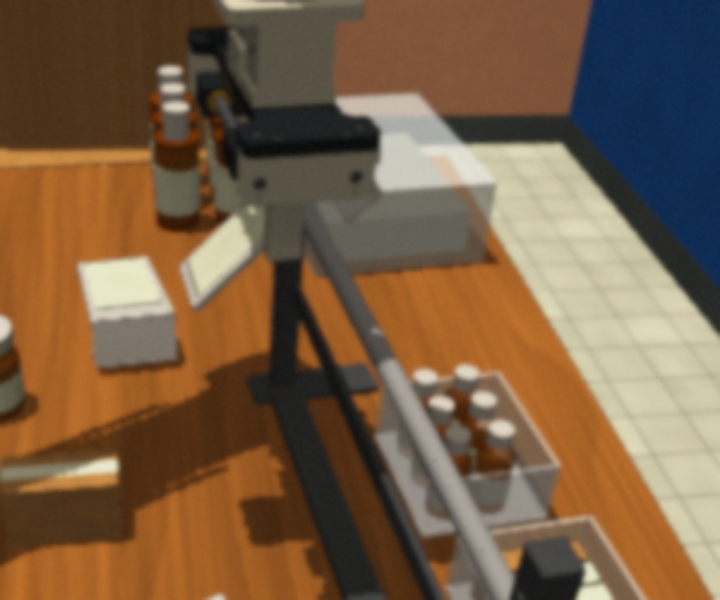

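The plate slopes at about 44°, with its tail at crop (195,280) and the hook just behind the gripper; depth points on the bar agree with the bar 55 mm ahead, top at about z 0.219. I move forward so the lip passes beyond the bar, then lower.

Emit:
servo_tool:
  moves:
    - {"dx": 0.01,"dy": 0.001,"dz": 0,"roll": 0,"jaw": 0.5}
    - {"dx": 0.01,"dy": 0.001,"dz": 0,"roll": 0,"jaw": 0.5}
    - {"dx": 0.008,"dy": 0.001,"dz": 0,"roll": 0,"jaw": 0.5}
    - {"dx": 0,"dy": 0,"dz": -0.01,"roll": 0,"jaw": 0.5}
    - {"dx": 0,"dy": 0,"dz": -0.01,"roll": 0,"jaw": 0.5}
    - {"dx": 0,"dy": 0,"dz": -0.01,"roll": 0,"jaw": 0.5}
    - {"dx": 0,"dy": 0,"dz": -0.01,"roll": 0,"jaw": 0.5}
    - {"dx": 0,"dy": 0,"dz": -0.008,"roll": 0,"jaw": 0.5}
    - {"dx": 0,"dy": 0,"dz": 0,"roll": 0,"jaw": 0.5}
    - {"dx": 0,"dy": 0,"dz": 0,"roll": 0,"jaw": 0.5}
  newtons: 8

```text
t: 12.85
eef_pos: [0.6348, 0.0834, 0.2109]
ee_rot: [-3.142, 0.001, -3.046]
force: [0.2, 0.1, -0.8]
width: 0.056
gripper_force: 8.0
```

Emit:
servo_tool:
  moves:
    - {"dx": 0,"dy": 0,"dz": -0.003,"roll": 0,"jaw": 0.5}
    - {"dx": 0,"dy": 0,"dz": -0.003,"roll": 0,"jaw": 0.5}
    - {"dx": 0,"dy": 0,"dz": -0.003,"roll": 0,"jaw": 0.5}
    - {"dx": 0,"dy": 0,"dz": -0.003,"roll": 0,"jaw": 0.5}
    - {"dx": 0,"dy": 0,"dz": -0.003,"roll": 0,"jaw": 0.5}
    - {"dx": 0,"dy": 0,"dz": -0.0015,"roll": 0,"jaw": 0.5}
    - {"dx": 0,"dy": 0,"dz": 0,"roll": 0,"jaw": 0.5}
    - {"dx": 0,"dy": 0,"dz": 0,"roll": 0,"jaw": 0.5}
    - {"dx": 0,"dy": 0,"dz": 0,"roll": 0,"jaw": 0.5}
    - {"dx": 0,"dy": 0,"dz": 0,"roll": 0,"jaw": 0.5}
  newtons: 8

```text
t: 14.1
eef_pos: [0.6347, 0.0834, 0.1941]
ee_rot: [3.142, 0.0, -3.046]
force: [-0.3, 0.1, -0.1]
width: 0.0557
gripper_force: 8.0
```

```bash
python3 -c "
from h import *
p,d,c=save('side')
cv2.imwrite('pics/s4.png',cv2.resize(p[80:230,260:440,::-1],None,fx=4,fy=4,interpolation=cv2.INTER_CUBIC))"
```

```text
(no output)
```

View pics/s4.png

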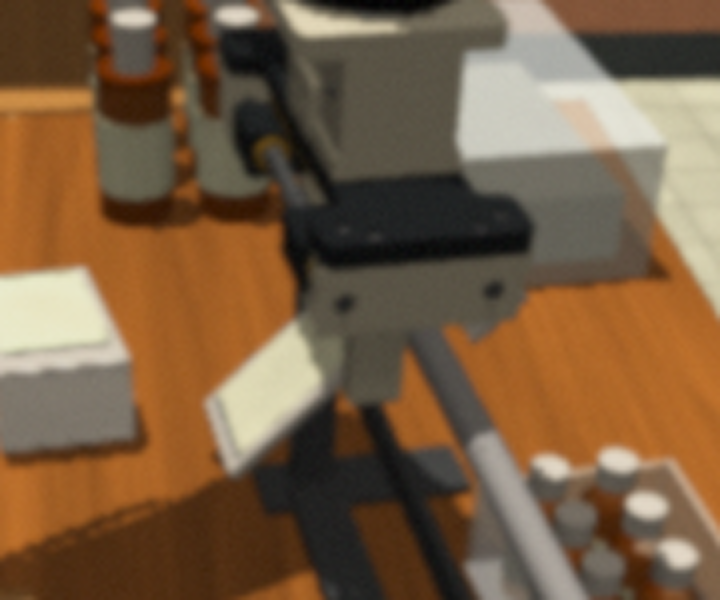

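The lip end shows beyond the bar at crop (485,325), the finger is on the robot's side at (375,370), and there is no contact force. I draw the hook onto the bar along the channel.

Emit:
servo_tool:
  moves:
    - {"dx": -0.003,"dy": 0,"dz": -0.003,"roll": 0,"jaw": 0.5}
    - {"dx": -0.003,"dy": -0.001,"dz": -0.003,"roll": 0,"jaw": 0.5}
    - {"dx": -0.003,"dy": 0,"dz": -0.003,"roll": 0,"jaw": 0.5}
    - {"dx": -0.003,"dy": 0,"dz": -0.003,"roll": 0,"jaw": 0.5}
    - {"dx": -0.003,"dy": -0.001,"dz": -0.003,"roll": 0,"jaw": 0.5}
    - {"dx": -0.003,"dy": 0,"dz": -0.002,"roll": 0,"jaw": 0.5}
    - {"dx": -0.002,"dy": 0,"dz": -0.002,"roll": 0,"jaw": 0.5}
    - {"dx": 0,"dy": 0,"dz": 0,"roll": 0,"jaw": 0.5}
    - {"dx": 0,"dy": 0,"dz": 0,"roll": 0,"jaw": 0.5}
    - {"dx": 0,"dy": 0,"dz": 0,"roll": 0,"jaw": 0.5}
  newtons: 6

```text
t: 15.4
eef_pos: [0.6147, 0.0814, 0.1751]
ee_rot: [3.142, 0.0, -3.046]
force: [0.4, -0.3, -0.6]
width: 0.056
gripper_force: 6.0
```

Emit:
servo_tool:
  moves:
    - {"dx": -0.001,"dy": 0,"dz": -0.001,"roll": 0,"jaw": 0.5}
    - {"dx": 0,"dy": 0,"dz": -0.001,"roll": 0,"jaw": 0.5}
    - {"dx": 0,"dy": 0,"dz": -0.001,"roll": 0,"jaw": 0.5}
    - {"dx": 0,"dy": 0,"dz": -0.001,"roll": 0,"jaw": 0.5}
    - {"dx": 0,"dy": 0,"dz": -0.001,"roll": 0,"jaw": 0.5}
    - {"dx": 0,"dy": 0,"dz": -0.001,"roll": 0,"jaw": 0.5}
    - {"dx": 0,"dy": 0,"dz": 0,"roll": 0,"jaw": 0.5}
    - {"dx": 0,"dy": 0,"dz": 0,"roll": 0,"jaw": 0.5}
    - {"dx": 0,"dy": 0,"dz": 0,"roll": 0,"jaw": 0.5}
    - {"dx": 0,"dy": 0,"dz": 0,"roll": 0,"jaw": 0.5}
  newtons: 5

```text
t: 16.65
eef_pos: [0.6148, 0.0817, 0.1699]
ee_rot: [3.141, 0.003, -3.045]
force: [5.0, 0.6, 3.3]
width: 0.0558
gripper_force: 5.0
```

Contact force of about 6 N along the end wall: the hook rests on the bar, still held. The bar sits at plate coordinates of about (59, -12) mm, as it should when seated. I ease the slope down a little and open.

Emit:
servo_tool:
  moves:
    - {"dx": 0.001,"dy": 0,"dz": -0.001,"roll": 0,"jaw": 0.5}
    - {"dx": 0.001,"dy": 0,"dz": -0.002,"roll": 0,"jaw": 0.5}
    - {"dx": 0.001,"dy": 0,"dz": -0.001,"roll": 0,"jaw": 0.5}
    - {"dx": 0.001,"dy": 0,"dz": -0.001,"roll": 0,"jaw": 0.5}
    - {"dx": 0.001,"dy": 0,"dz": 0,"roll": 0,"jaw": 0.5}
    - {"dx": 0,"dy": 0,"dz": 0,"roll": 0,"jaw": 0.5}
    - {"dx": 0,"dy": 0,"dz": 0,"roll": 0,"jaw": 0.5}
    - {"dx": 0,"dy": 0,"dz": 0,"roll": 0,"jaw": 0.5}
    - {"dx": 0,"dy": 0,"dz": 0,"roll": 0,"jaw": 0.5}
    - {"dx": 0,"dy": 0,"dz": 0,"roll": 0,"jaw": 0.5}
  newtons: 4

```text
t: 17.9
eef_pos: [0.6184, 0.0813, 0.1639]
ee_rot: [-3.141, -0.0, -3.046]
force: [-0.1, 0.8, -0.4]
width: 0.056
gripper_force: 4.0
```

Emit:
servo_tool:
  moves:
    - {"dx": 0,"dy": 0,"dz": 0,"roll": 0,"jaw": 1.0}
    - {"dx": 0,"dy": 0,"dz": 0,"roll": 0,"jaw": 1.0}
    - {"dx": 0,"dy": 0,"dz": 0,"roll": 0,"jaw": 1.0}
    - {"dx": 0,"dy": 0,"dz": 0,"roll": 0,"jaw": 1.0}
    - {"dx": 0,"dy": 0,"dz": 0,"roll": 0,"jaw": 1.0}
    - {"dx": 0,"dy": 0,"dz": 0,"roll": 0,"jaw": 1.0}
    - {"dx": 0,"dy": 0,"dz": 0,"roll": 0,"jaw": 1.0}
    - {"dx": 0,"dy": 0,"dz": 0,"roll": 0,"jaw": 1.0}
    - {"dx": 0,"dy": 0,"dz": 0,"roll": 0,"jaw": 1.0}
    - {"dx": 0,"dy": 0,"dz": 0,"roll": 0,"jaw": 1.0}
  newtons: 4

```text
t: 19.15
eef_pos: [0.6186, 0.0814, 0.1641]
ee_rot: [3.142, 0.0, -3.046]
force: [-0.9, -0.3, 0.1]
width: 0.0875
gripper_force: 0.0
```

```bash
python3 -c "
from h import *
p,d,c=save('side')
cv2.imwrite('pics/s5.png',cv2.resize(p[80:260,240:440,::-1],None,fx=3.3,fy=3.3,interpolation=cv2.INTER_CUBIC))"
```

```text
(no output)
```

View pics/s5.png

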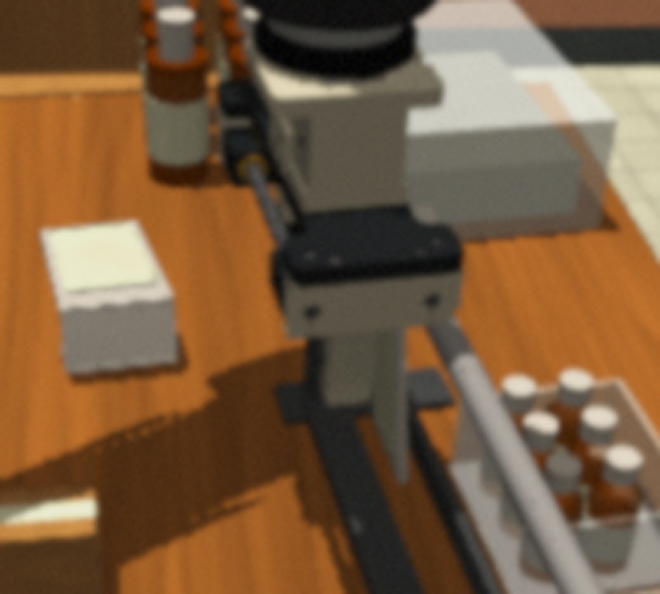

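The plate hangs almost vertically at crop (392,400) on the robot's side of the bar, clear of the open fingers. Withdrawing.

Emit:
servo_tool:
  moves:
    - {"dx": -0.005,"dy": 0,"dz": 0,"roll": 0,"jaw": 1.0}
    - {"dx": -0.01,"dy": -0.001,"dz": 0,"roll": 0,"jaw": 1.0}
    - {"dx": -0.015,"dy": -0.001,"dz": 0,"roll": 0,"jaw": 1.0}
    - {"dx": -0.02,"dy": -0.002,"dz": 0,"roll": 0,"jaw": 1.0}
    - {"dx": -0.02,"dy": -0.002,"dz": 0.01,"roll": 0,"jaw": 1.0}
    - {"dx": -0.02,"dy": -0.002,"dz": 0.01,"roll": 0,"jaw": 1.0}
    - {"dx": -0.02,"dy": 0,"dz": 0.01,"roll": 0,"jaw": 1.0}
    - {"dx": -0.01,"dy": 0,"dz": 0,"roll": 0,"jaw": 1.0}
    - {"dx": 0,"dy": 0,"dz": 0,"roll": 0,"jaw": 1.0}
    - {"dx": 0,"dy": 0,"dz": 0,"roll": 0,"jaw": 1.0}

```text
t: 20.45
eef_pos: [0.4988, 0.0734, 0.1937]
ee_rot: [-3.141, -0.0, -3.046]
force: [0.1, 0.5, -0.3]
width: 0.0875
gripper_force: 0.0
```

```bash
python3 -c "
from h import *
p,d,c=save('side')
v,u=np.mgrid[0:400,0:640]
W=bydepth(c,np.c_[u.ravel(),v.ravel()],d.ravel()).reshape(400,640,3)
m=(abs(W[...,0]-.645)<.025)&(W[...,1]>.03)&(W[...,1]<.14)&(W[...,2]>.09)&(W[...,2]<.19)
q=W[m];print(m.sum(),q.min(0),q.max(0),np.median(q,0))
cv2.imwrite('pics/s6.png',cv2.resize(p[80:280,220:460,::-1],None,fx=2.8,fy=2.8,interpolation=cv2.INTER_CUBIC))"
```

```text
566 [0.64608273 0.03034601 0.09033346] [0.66987942 0.11223271 0.18998928] [0.65534029 0.06526329 0.13294533]
```

View pics/s6.png

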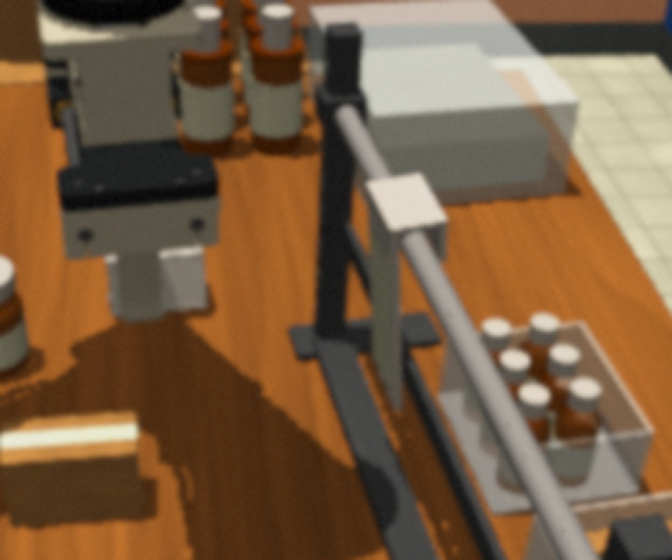

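The plate hangs with its hook over the bar at crop (405,205) and its body straight down at (385,310). It is centred at y ≈ 0.085, against the box's 0.093, and the gripper is clear. Handing in.

```bash
python3 -c "
from station import *
print(job_done())"
```

```text
the job is handed in; nothing more can be done
None
```

The label plate is hanging by its hook on the bar in front of the bottle box, with the plate on the robot's side and the gripper clear; I handed the job in at about 20.5 s, and no verdict came back.

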